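# Fetch the low jar from behind the tall ones for weighing

## Robot

A 6-joint arm with a two-finger parallel gripper is mounted at the origin on the work surface. World frame = base frame: x ahead of the robot, y to its left, z up, the work surface at z = 0. Lengths are in mm, angles in degrees, forces in N, time in s.
With the tool pointing down it reaches from about 350 to 850 mm from the base axis. Payload 8.1 kg.
Tool frame: the origin (TCP) lies at the very end of the fingers, on their centre line; the grasp point (between the pads) lies 19 mm behind it (tcp_to_grasp is the distance from the TCP to the grasp point, in mm); z points along the fingers, x is the direction in which the jaws open and shut, and the axes are right-handed (so a half turn about z gives the same grasp; the last joint's range is limited). The gripper opens to 85 mm and grips with 20 to 120 N. Pads are 22 mm wide; open, the fingers measure 114 mm over their backs; the gripper's body (76 mm by 85 mm) begins 54 mm behind the grasp point. The pads swing forward as they close: fully open they stand 13 mm farther back than shut.
Start: joints at [-73.075, 7.471, 85.268, -0, 87.261, -4.893], TCP at [223.018, -557.017, 231.292] pointing down, gripper open.
Joint ranges: [-169.43, 169.43], [-51.17, 129.36], [1.28, 143.12], [-76.62, 256.62], [0, 156.53], [-152.29, 152.29]. Speed limits (degrees/s): [136.94, 136.94, 159.86, 180, 180, 180].

## Interface

Orientations are given as [roll, pitch, yaw] about the fixed x, y, z axes, in that order (R = Rz(yaw) Ry(pitch) Rx(roll)).
In Python, from bench import * gives the robot as it stands. The module is installed in compiled form; this text tells all that it offers.
- The arm moves only by the tool apply_moves, never from a script. Its argument "targets" is text: rows parted by semicolons, each of 7 numbers parted by spaces: the turn, a rotation vector about the tool's x, y, z in rad, then the shift along the tool's x, y, z in cm, then the finger opening in cm, from 0 to 8.54. A call has exactly 5 rows; each row is the pose to reach, as a shift and turn from the pose commanded when the call began, along the tool's axes at that moment; what a row does not reach only later rows make up. A row lasts 1/10 s, in which the tool goes at most 50 mm and 8.59 degrees, less where a joint would pass 70% of its speed; a pose out of reach is approached as far as the arm can. A call with a gripper value outside its range is refused whole. The fingers move at their own pace and stop on an object; "force" is the grip in N (left out, the last holds). Time passes only in rows, so rows that repeat a pose let the fingers close, or fill a call up. It gives the time, the measured TCP pose, the force and the opening at its end, in the units of the state.
- sense(): the state, without advancing time (a new reading comes with each control period).
- snapshot(name): name is "scene" or "top"; returns the picture (480x640x3 uint8, red, green, blue); there is no depth.
- camera_model(name): a dict with "fx", "fy", "cx", "cy" (pixels), "k1" (the pictures are not rectified: a ray, as slopes to the right and down, at radius r is drawn at 1 + k1 r^2 times it, then the intrinsics apply), "position" and "attitude" of the camera in the world. Camera axes: x right, y up, looking along -z (the intrinsics and any distortion apply to the point x, -y, -z); pixel columns grow to the right and rows downward; lengths in mm; the calibration is good to about 2 mm. A picture is of the moment at which its call begins. camera_model takes no time and is no camera call.
- hand_in(): hands the job in, once; it reports no verdict.
Trained networks look in the newest picture that a camera, given by its name, has taken for a name from the list of things; names that differ only in an ending like _2 or _b are one class to them, and where a whole thing is asked for, a point or a joint stands for the part that bears it (a point fixed in the world has none). Each returns a list of dicts, best first, with "confidence" (0 to 1); they miss things now and then, are a little off and sometimes report something else, mostly with a low value. They report only what shows in the picture. A call takes as long as a camera call. They do not tell look-alikes from the thing itself.
- recognise(camera, query): "at" ([row, column] in pixels, amid what is visible of it).
- place_of(camera, query): "at" ([row, column] in pixels: a listed point, or the origin of a listed thing).
The state is a dict: "time": time; "joint_pos": joint angles; "qd": joint speeds; "joint_efforts": joint torques, N m; "tool_pos": TCP position; "tcp_rot": TCP orientation; "ft_force": force on the tool from outside, world axes, zero at the start; "wrist_torque": the same for the moment, N m; "finger_gap": finger opening in mm.
Only numpy, scipy, OpenCV 4.12 (cv2) and the standard library are available. Lean on these libraries where they do the work, as an engineer would, in place of code of your own. Each camera call takes 0.05 s, during which the arm holds its last target. There are 200 camera calls.

## Task

The low wide jar in the middle of the back row of the blue jar station has to be weighed, but the three tall containers round it leave no room to take hold of it. Lift the three tall containers out and stand them in the steel tray, set the low jar gently in the middle of the balance pan and leave it there, then put each tall container back into the very hole it came from, because the hole is what identifies the sample. Keep everything upright, drop nothing into place, and leave the two small vials standing in the station.

Things in the scene. Friction and masses are not known exactly. Their poses are not given: they have to be found in the camera images.
- low_jar_mid (a point): Low wide white plastic jar with a flat ribbed screw lid, to be weighed. 52 mm high; body 62 mm, lid 64 mm in diameter, lid 26 mm high; about 0.14 kg. It starts in the station's middle back hole, its lid reaching 30 mm above the upper plate. The point is on its axis half-way up (26 mm up); z is up. The like jars in a second rack at the right end of the bench are not part of the job.
- drum_jar_mid (a point): Tall straight round white plastic jar with a wide flat ribbed screw lid (from above one plain disc). 120 mm high; body 54 mm, lid 56 mm in diameter, lid 26 mm high; about 0.20 kg. The point is on its axis half-way up (60 mm above its underside); z is up.
- square_bottle_mid (a point): Tall off-white plastic bottle of square section, 46 by 46 mm, with a round white screw cap, 38 mm in diameter and 26 mm high, on top; 122 mm high in all, square shoulders at 84 to 90 mm; about 0.18 kg. The point is on its axis half-way up (61 mm above its underside); z is up, x and y square to its sides.
- round_bottle_mid (a point): Tall round off-white plastic bottle, 56 mm in diameter, with a sloping shoulder (68 to 88 mm up), a narrow neck and a white screw cap 28 mm in diameter and 28 mm high; 126 mm high in all; about 0.19 kg. The point is on its axis half-way up (63 mm above its underside); z is up.
- station: Fixed rack of two clear blue plates, 170 (x) by 250 mm (y). Jars pass 70 mm holes in the upper plate (top 36 mm up) and stand on the lower (top 14 mm). Hole centres (x, y): back (35, 75), (35, 0), (35, -75), front (-40, 0) mm; low jar in (35, 0), the tall ones in the others, any order. Edge posts 52 mm high. Origin on the bench under its middle; x away from the robot at yaw 0, z up.
- tray: Empty shallow stainless steel tray, the side area for the tall containers: 200 mm (its x) by 210 mm (its y) outside, walls 4 mm thick and 20 mm high, inner floor 4 mm above the bench; fixed; on either side of the station. The origin is on the bench under the tray's middle, z up.
- balance: White laboratory balance, fixed, on the other side of the station from the tray. Its flat round steel pan, 130 mm in diameter, is its highest part, top face 80 mm above the bench; the housing reaches 90 mm behind the pan's centre, 160 mm in front of it (its -x) and 90 mm to either side. The origin is on the bench under the pan's centre, z up.
- vial0_mid (a point): Small amber glass vial with a black cap, 20 mm in diameter and 46 mm high, standing in the 25 mm hole at the station's front left corner (-40, 80 mm in the station's frame). Leave it alone. The point is on its axis half-way up.
- vial1_mid (a point): Small amber glass vial like the other one, in the 25 mm hole at the station's front right corner (-40, -80 mm in the station's frame). Leave it alone. The point is on its axis half-way up.
Things that resemble listed ones, but are neither listed nor needed, are in the scene too. Leave any orange or purple look-alike of the part that bears drum_jar_mid alone.

How it is judged (in metres and radians):
On the way, in this order (a step that is already met when the one before it is completed fails the run):
1. the three tall containers stand upright in the tray, released (x of drum_jar_mid in the frame of tray between -0.085 and 0.085 m and y of drum_jar_mid in the frame of tray between -0.09 and 0.09 m and z of drum_jar_mid in the frame of tray between 0.058 and 0.07 m and angle between each of drum_jar_mid, square_bottle_mid, round_bottle_mid's own z axis and vertical below 0.12 rad and linear speed of each of drum_jar, square_bottle, round_bottle below 0.03 m/s and contact force between the fingers and drum_jar below 0.2 N and x of square_bottle_mid in the frame of tray between -0.085 and 0.085 m and y of square_bottle_mid in the frame of tray between -0.09 and 0.09 m and z of square_bottle_mid in the frame of tray between 0.059 and 0.071 m and contact force between the fingers and square_bottle below 0.2 N and x of round_bottle_mid in the frame of tray between -0.085 and 0.085 m and y of round_bottle_mid in the frame of tray between -0.09 and 0.09 m and z of round_bottle_mid in the frame of tray between 0.061 and 0.073 m and contact force between the fingers and round_bottle below 0.2 N), for 0.2 s.
2. the low jar stands in the middle of the balance pan, released (horizontal distance between low_jar_mid and balance below 0.02 m and z of low_jar_mid in the frame of balance between 0.1 and 0.112 m and angle between low_jar_mid's own z axis and vertical below 0.12 rad and linear speed of low_jar below 0.03 m/s and contact force between the fingers and low_jar below 0.2 N), for 0.2 s.
At the end, for the whole second after the job is handed in: The low jar stands upright on the balance pan within 20 mm of its centre; each of the three tall containers stands upright in the station within 15 mm of where it was at the start (in its own hole, down on the lower plate); all are released and at rest (all of step 2 and distance of each of drum_jar_mid, square_bottle_mid, round_bottle_mid from where it was at the start of the episode below 0.015 m and angle between each of drum_jar_mid, square_bottle_mid, round_bottle_mid's own z axis and vertical below 0.12 rad and linear speed of each of drum_jar, square_bottle, round_bottle below 0.03 m/s and contact force between the fingers and drum_jar below 0.2 N and contact force between the fingers and square_bottle below 0.2 N and contact force between the fingers and round_bottle below 0.2 N); the robot touches nothing.
It fails at once if a jar or bottle is tipped over (more than 35 degrees) (angle between any of low_jar_mid, drum_jar_mid, square_bottle_mid, round_bottle_mid's own z axis and vertical above 0.6 rad).
It fails at once if a vial is tipped (more than 20 degrees) or moved more than 20 mm (angle between any of vial0_mid, vial1_mid's own z axis and vertical above 0.35 rad or distance of any of vial0_mid, vial1_mid from where it was at the start of the episode above 0.02 m).
It fails at once if a jar or bottle is dropped (falls free of the fingers faster than 0.7 m/s) ((linear speed of low_jar above 0.7 m/s and contact force between the fingers and low_jar below 0.05 N) or (linear speed of drum_jar above 0.7 m/s and contact force between the fingers and drum_jar below 0.05 N) or (linear speed of square_bottle above 0.7 m/s and contact force between the fingers and square_bottle below 0.05 N) or (linear speed of round_bottle above 0.7 m/s and contact force between the fingers and round_bottle below 0.05 N)).
It fails at once if the low jar hits the balance with more than 60 N (contact force between low_jar and balance above 60 N).
It also fails if it takes over 144 s, if anything falls off the work surface, if the arm or the gripper's body presses on something with over 40 N, if the wrist force passes 120 N, or if a joint passes its speed limit or range.

## Working session

There is one attempt and no reset: what is moved stays moved. The work goes in short steps, Python scripts to look and compute and a tool call to move; the robot and the scene stay as the last step left them, time stands still between calls to the robot, and variables do not carry over. Pictures are saved under pics/ and viewed, about 12 in all and at most 16, crops included, and the job is handed in when it is done.

Besides the shell and the picture viewer there is one more tool, called after "Emit:" as name(argument=value, ...) on one line, values as JSON. apply_moves: Moves the arm, as the interface text tells. Its arguments: {"type":"object","properties":{"targets":{"type":"string"},"force":{"type":"number"}},"required":["targets"]}

```bash
mkdir -p pics; python3 - <<'E'
from bench import *
import cv2
s=sense();print(s['time'],s['tool_pos'],s['tcp_rot'])
for c in("scene","top"):
    im=snapshot(c);cv2.imwrite(f"pics/{c}0.png",im[:,:,::-1]);print(c,camera_model(c))
    for q in("low_jar_mid","drum_jar_mid","square_bottle_mid","round_bottle_mid","station","tray","balance","vial0_mid"):
        print(q,[(round(d['confidence'],2),[round(float(v),1) for v in d['at']]) for d in place_of(c,q)][:5])
print(sense()['time'])
E
```

```text
0.0 [ 222.83509314 -556.48129958  230.24625204] [-1.79991027e+02  1.07490652e-01 -6.81848780e+01]
scene {'fx': 478.2956102285793, 'fy': 478.2956102285793, 'cx': 328.3886620302461, 'cy': 253.30794526562025, 'k1': 0.004886356935838739, 'position': array([1116.1640108 , -712.82872185,  731.21662939]), 'attitude': array([53.62694883,  0.8706438 , 35.48572407])}
low_jar_mid []
drum_jar_mid [(0.95, [301.1, 287.3]), (0.82, [301.0, 346.9]), (0.82, [279.7, 238.9]), (0.78, [266.1, 309.3]), (0.74, [260.0, 334.2])]
square_bottle_mid [(0.69, [234.5, 349.9]), (0.19, [261.4, 332.9])]
round_bottle_mid [(0.68, [242.4, 305.8])]
station [(0.7, [270.3, 320.1])]
tray [(0.66, [206.0, 375.5])]
balance [(0.93, [359.0, 206.2])]
vial0_mid [(0.56, [235.4, 324.1])]
top {'fx': 589.2209697637388, 'fy': 589.2209697637388, 'cx': 319.9733538198627, 'cy': 235.8361221979896, 'k1': -0.011700241825021123, 'position': array([ 384.11223599,   17.67506153, 1116.65871154]), 'attitude': array([ 11.68913622,   0.17533141, -96.80220548])}
low_jar_mid [(0.81, [241.7, 309.4])]
drum_jar_mid [(0.98, [298.7, 420.1]), (0.97, [177.6, 353.9]), (0.78, [240.1, 344.6]), (0.67, [178.4, 298.6]), (0.27, [242.6, 308.3])]
square_bottle_mid [(0.68, [242.2, 262.0]), (0.57, [308.0, 141.0])]
round_bottle_mid [(0.57, [284.5, 307.1])]
station [(0.93, [268.6, 308.1])]
tray [(0.95, [306.2, 143.1]), (0.5, [243.8, 262.5])]
balance [(0.83, [251.6, 494.1])]
vial0_mid [(0.43, [288.0, 266.5])]
0.9
```

View pics/scene0.png

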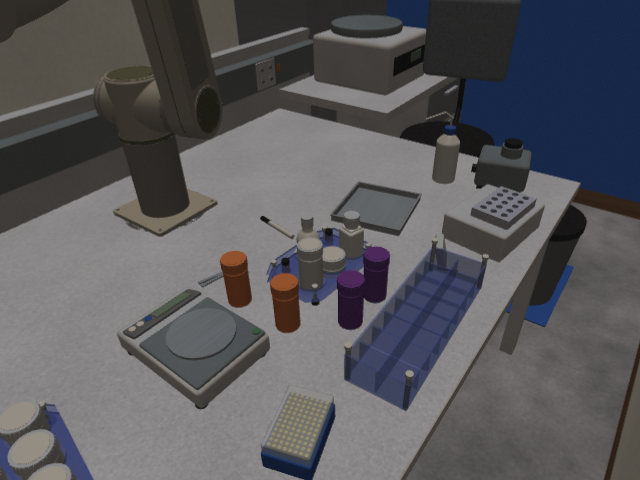

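View pics/top0.png

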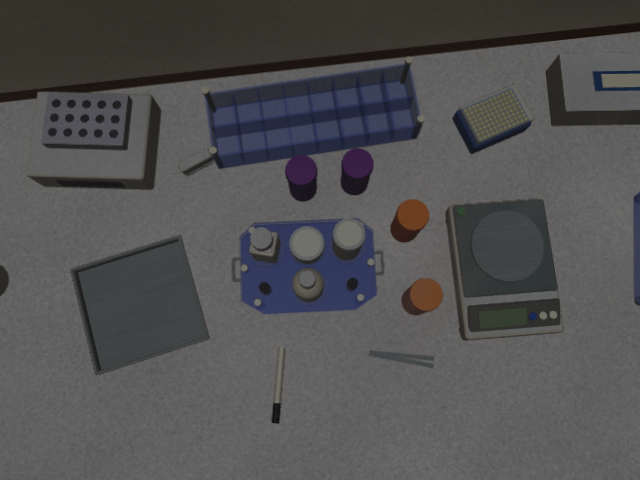

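The top view has +y to the left and +x up. The tray is at about (305,140) and the balance pan at (245,507). In the station, the square bottle is back-left (240,262), the low jar back-middle (243,307), the round bottle front (283,308) and the white jar back-right (235,348). The drum candidates are white (235,348), orange (217,412) and (295,425), and purple (170,301) and (165,357). Only the white one is in the station, so it is the right one.

```bash
cat > h.py <<'E'
import numpy as np,cv2
from scipy.spatial.transform import Rotation as R
from bench import *
def ray(c,at):
    m=camera_model(c);u=np.array([(at[1]-m['cx'])/m['fx'],(at[0]-m['cy'])/m['fy']]);s=u.copy()
    for _ in range(5): s=u/(1+m['k1']*(s@s))
    return m['position'],R.from_euler('xyz',m['attitude'],degrees=True).apply([s[0],-s[1],-1])
def at_z(c,at,z):
    p,d=ray(c,at);return (p+d*(z-p[2])/d[2])[:2]
def px(c,P):
    m=camera_model(c);q=R.from_euler('xyz',m['attitude'],degrees=True).inv().apply(np.array(P,float)-m['position'])
    s=np.array([q[0],-q[1]])/-q[2];s*=1+m['k1']*(s@s);return np.array([m['cy']+m['fy']*s[1],m['cx']+m['fx']*s[0]])
E
python3 - <<'E'
from h import *
np.set_printoptions(precision=1,suppress=True)
T={"low":((241.7,309.4),40),"drum":((240.1,344.6),74),"square":((242.2,262),75),"round":((284.5,307.1),77),"station":((268.6,308.1),0),"tray":((306.2,143.1),0),"balance":((251.6,494.1),0),
"or1":((217,412),120),"or2":((295,425),120),"pu1":((170,301),120),"pu2":((165,357),120),"drumtop":((235,348.5),134),"lowtop":((243,307),66),"roundtop":((279,307),140),"squaretop":((238,261.5),136),"pan":((245,507),80)}
for k,(p,z) in T.items(): print(k,at_z("top",p,z))
for k,p,z in(("drum",(266.1,309.3),74),("square",(234.5,349.9),75),("round",(242.4,305.8),77),("station",(270.3,320.1),0),("tray",(206,375.5),0),("balance",(359,206.2),0)): print("scene",k,at_z("scene",p,z))
im=cv2.imread("pics/top0.png")[190:330,60:560]
im=cv2.imread("pics/top0.png")[200:325,225:390]
cv2.imwrite("pics/c1.png",cv2.resize(im,None,fx=4.8,fy=4.8,interpolation=cv2.INTER_CUBIC))
E
```

```text
low [597.   15.4]
drum [585.6 -47.9]
square [599.3 100.4]
round [513.4  28.4]
station [553.1  23.8]
tray [518.7 342.2]
balance [ 543.2 -335.4]
or1 [ 603.4 -166.5]
or2 [ 466.6 -168.1]
pu1 [711.3  15.5]
pu2 [708.6 -84. ]
drumtop [582.  -51.8]
lowtop [589.9  20.1]
roundtop [514.7  26.9]
squaretop [594.   95.7]
pan [ 540.9 -335.2]
scene drum [582.7 -55.4]
scene square [589.2  99.6]
scene round [522.5  10.1]
scene station [554.8  20.3]
scene tray [508.8 360.9]
scene balance [ 535.7 -337.2]
```

View pics/c1.png

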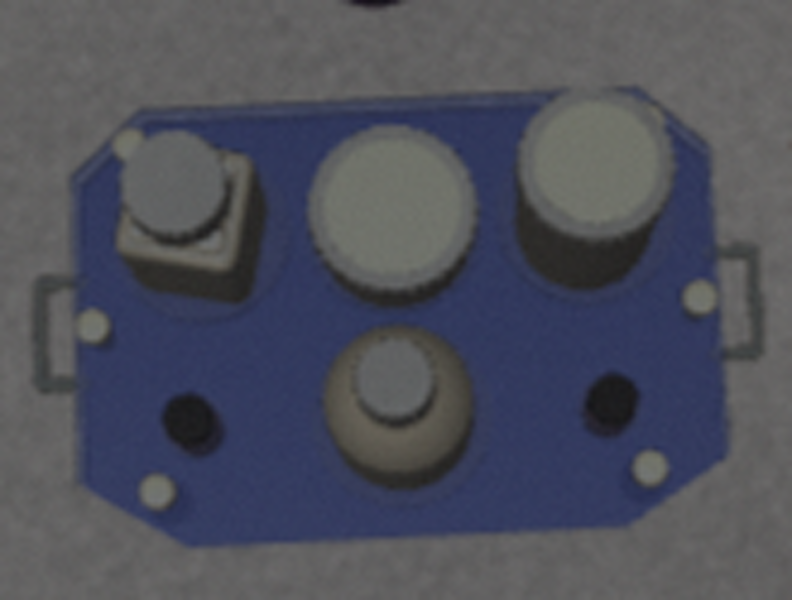

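Emit:
apply_moves(targets="0 0 .13 0 0 0 8.5; 0 0 .26 0 0 0 8.5; 0 0 .381 0 0 0 8.5; 0 0 .381 0 0 0 8.5; 0 0 .381 0 0 0 8.5", force=40)

```text
time: 1.4
tool_pos: [223.0, -557.0, 231.3]
tcp_rot: [-180.0, -0.0, -89.8]
ft_force: [0.2, 0.5, -0.3]
finger_gap: 85.5
```

Emit:
apply_moves(targets="0 0 0 -3.5 -2 0 8.5; 0 0 0 -7.5 -4.2 0 8.5; 0 0 0 -11.5 -6.5 0 8.5; 0 0 0 -15.5 -8.8 0 8.5; 0 0 0 -19.5 -11.1 0 8.5")

```text
time: 1.9
tool_pos: [334.6, -360.5, 231.4]
tcp_rot: [-180.0, -0.0, -89.8]
ft_force: [0.5, 0.1, -0.1]
finger_gap: 85.0
```

Emit:
apply_moves(targets="0 0 0 -4 -2.3 0 8.5; 0 0 0 -8 -4.6 0 8.5; 0 0 0 -12 -6.9 0 8.5; 0 0 0 -16 -9.2 0 8.5; 0 0 0 -19.5 -11.1 0 8.5")

```text
time: 2.4
tool_pos: [446.0, -165.0, 231.6]
tcp_rot: [-179.9, -0.0, -89.8]
ft_force: [-0.1, 0.1, 0.2]
finger_gap: 84.9
```

Emit:
apply_moves(targets="0 0 0 -4 -2.3 0 8.5; 0 0 0 -8 -4.6 0 8.5; 0 0 0 -12 -6.9 0 8.5; 0 0 0 -16 -9.2 0 8.5; 0 0 0 -19.5 -11.1 0 8.5")

```text
time: 2.9
tool_pos: [557.0, 30.2, 231.5]
tcp_rot: [-180.0, 0.0, -89.8]
ft_force: [0.1, 0.4, -0.3]
finger_gap: 84.9
```

```bash
python3 - <<'E'
from h import *
s=sense();print(s['time'],s['tool_pos'],s['tcp_rot'],s['joint_pos'])
for q in[(72,268),(181,239),(208,339),(98,370)]: print(at_z("top",q[::-1],20))
for n,q,z in(("sq",(260.8,238.3),136),("low",(306.7,243.1),66),("drum",(349,233.8),134),("rnd",(307.3,279),140)): print(n,at_z("top",q[::-1],z))
E
```

```text
2.9 [557.00547647  30.19857    231.45635273] [-1.79963148e+02  7.88635043e-03 -8.97694407e+01] [-2.16920514e+00  9.13164279e-01  9.21304870e+01  9.43611941e-03
  8.69198592e+01  8.75997340e+01]
[603.98188861 465.77351569]
[635.16461082 257.19291979]
[442.16730756 221.24169971]
[410.18998482 425.05334762]
sq [593.65674031  96.94219274]
low [589.82917829  20.65561759]
drum [583.9713775  -52.95006107]
rnd [514.63718427  26.39975596]
```

Emit:
apply_moves(targets="0 0 0 -2 -1 0 8.5; 0 0 0 -5 -2.8 0 8.5; 0 0 0 -6.7 -3.7 0 8.5; 0 0 0 -6.7 -3.7 0 8.5; 0 0 0 -6.7 -3.7 0 8.5")

```text
time: 3.4
tool_pos: [593.0, 94.9, 231.1]
tcp_rot: [180.0, -0.0, -89.8]
ft_force: [0.2, 0.2, -0.7]
finger_gap: 84.8
```

Emit:
apply_moves(targets="0 0 0 0 0 2 8.5; 0 0 0 0 0 4 8.5; 0 0 0 0 0 6 8.5; 0 0 0 0 0 7 8.5; 0 0 0 0 0 7 8.5")

```text
time: 3.9
tool_pos: [591.8, 93.9, 159.6]
tcp_rot: [179.8, -0.0, -90.0]
ft_force: [0.7, 0.4, -0.2]
finger_gap: 85.1
```

```bash
python3 - <<'E'
from h import *
im=snapshot("scene");cv2.imwrite("pics/s2.png",cv2.resize(im[130:330,220:480,::-1],None,fx=3,fy=3))
E
```

```text
(no output)
```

View pics/s2.png

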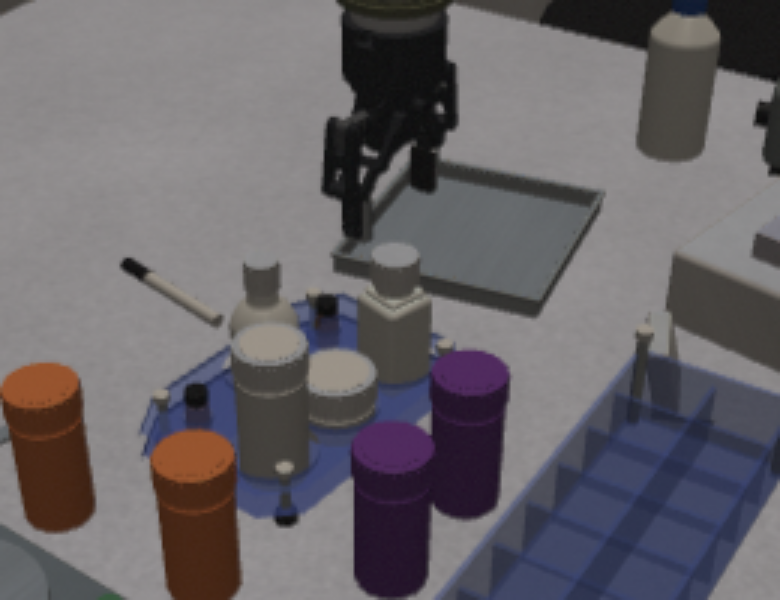

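The gripper's fingers straddle the square cap (crop 396,265) and are centred above it. I'll check the measured pose again before going down.

```bash
python3 - <<'E'
from h import *
s=sense();print(s['time'],s['tool_pos'],s['tcp_rot'],s['joint_pos'],s['ft_force'],s['qd'])
E
```

```text
3.95 [592.64391586  94.14439428 161.06855333] [ 1.79935909e+02 -1.25902158e-02 -9.00269419e+01] [ 4.13653670e+00  9.94172230e+00  8.99540902e+01 -8.02159427e-03
  8.01690237e+01  9.41648598e+01] [-0.69203683  0.87140892  0.59213325] [ 0.26356488 -0.77577014 -1.84282891  0.05136599  0.23331267  0.24091332]
```

Emit:
apply_moves(targets="0 0 0 0 0 2 8.5; 0 0 0 0 0 3 8.5; 0 0 0 0 0 4 8.5; 0 0 0 0 0 5.1 8.5; 0 0 0 0 0 5.1 8.5")

```text
time: 4.45
tool_pos: [592.0, 94.8, 108.5]
tcp_rot: [179.8, -0.0, -90.0]
ft_force: [-0.6, -0.2, 0.0]
finger_gap: 84.8
```

Emit:
apply_moves(targets="0 0 0 0 0 0 6; 0 0 0 0 0 0 3; 0 0 0 0 0 0 3; 0 0 0 0 0 0 3; 0 0 0 0 0 0 3", force=40)

```text
time: 4.95
tool_pos: [593.7, 95.1, 111.2]
tcp_rot: [-179.9, 0.0, -90.0]
ft_force: [-0.5, 1.1, 4.2]
finger_gap: 36.9
```

Emit:
apply_moves(targets="0 0 0 0 0 0 3; 0 0 0 0 0 -.5 3; 0 0 0 0 0 -1 3; 0 0 0 0 0 -1.5 3; 0 0 0 0 0 -2 3")

```text
time: 5.45
tool_pos: [593.0, 94.8, 130.5]
tcp_rot: [180.0, -0.0, -90.0]
ft_force: [0.1, 0.6, -1.3]
finger_gap: 36.7
```

Emit:
apply_moves(targets="0 0 0 0 0 -1 3; 0 0 0 0 0 -2.5 3; 0 0 0 0 0 -4 3; 0 0 0 0 0 -5.5 3; 0 0 0 0 0 -6 3")

```text
time: 5.95
tool_pos: [594.6, 95.0, 193.8]
tcp_rot: [-179.7, 0.0, -90.0]
ft_force: [-0.2, -1.0, -1.4]
finger_gap: 36.8
```

Emit:
apply_moves(targets="0 0 0 -1.5 .1 0 3; 0 0 0 -4 .4 0 3; 0 0 0 -7 .7 0 3; 0 0 0 -10 1 0 3; 0 0 0 -13 1.2 0 3")

```text
time: 6.45
tool_pos: [580.1, 226.9, 189.3]
tcp_rot: [179.9, -0.0, -90.0]
ft_force: [1.6, -0.2, -3.0]
finger_gap: 36.6
```

Emit:
apply_moves(targets="0 0 0 -3 .3 0 3; 0 0 0 -6 .6 0 3; 0 0 0 -9 .9 0 3; 0 0 0 -12 1.1 0 3; 0 0 0 -14 1.3 0 3")

```text
time: 6.95
tool_pos: [566.7, 367.6, 189.2]
tcp_rot: [179.9, -0.0, -89.9]
ft_force: [-0.2, -0.1, -1.1]
finger_gap: 36.8
```

Emit:
apply_moves(targets="0 0 0 -1.5 .1 0 3; 0 0 0 -2.5 .2 0 3; 0 0 0 -2.7 .2 0 3; 0 0 0 -2.7 .2 0 3; 0 0 0 -2.7 .2 0 3")

```text
time: 7.45
tool_pos: [566.6, 390.9, 190.3]
tcp_rot: [-180.0, -0.0, -90.1]
ft_force: [0.3, 0.4, -1.3]
finger_gap: 36.8
```

Emit:
apply_moves(targets="0 0 0 0 0 1.5 3; 0 0 0 0 0 3.5 3; 0 0 0 0 0 5.5 3; 0 0 0 0 0 7 3; 0 0 0 0 0 7 3")

```text
time: 7.95
tool_pos: [564.3, 390.2, 116.0]
tcp_rot: [179.7, -0.2, -90.0]
ft_force: [-0.5, 0.6, -3.2]
finger_gap: 36.5
```

Emit:
apply_moves(targets="0 0 0 0 0 .5 3; 0 0 0 0 0 1 3; 0 0 0 0 0 1.4 3; 0 0 0 0 0 1.7 3; 0 0 0 0 0 1.9 3")

```text
time: 8.45
tool_pos: [566.3, 392.0, 101.3]
tcp_rot: [-180.0, 0.0, -90.0]
ft_force: [-0.1, -0.4, 2.6]
finger_gap: 36.9
```

Emit:
apply_moves(targets="0 0 0 0 0 .05 3; 0 0 0 0 0 .1 3; 0 0 0 0 0 .1 3; 0 0 0 0 0 .1 3; 0 0 0 0 0 .1 3")

```text
time: 8.95
tool_pos: [566.6, 392.2, 101.2]
tcp_rot: [-179.9, 0.0, -90.0]
ft_force: [-0.7, -1.3, 5.5]
finger_gap: 36.6
```

Emit:
apply_moves(targets="0 0 0 0 0 0 4.5; 0 0 0 0 0 0 6; 0 0 0 0 0 0 8.5; 0 0 0 0 0 0 8.5; 0 0 0 0 0 -1 8.5")

```text
time: 9.45
tool_pos: [565.0, 391.2, 108.5]
tcp_rot: [179.8, -0.1, -90.0]
ft_force: [-0.0, -0.1, -0.6]
finger_gap: 84.7
```

Emit:
apply_moves(targets="0 0 0 0 0 -2 8.5; 0 0 0 0 0 -5 8.5; 0 0 0 0 0 -7 8.5; 0 0 0 1.5 .2 -7 8.5; 0 0 0 4.7 .5 -7 8.5")

```text
time: 9.95
tool_pos: [561.7, 346.7, 182.7]
tcp_rot: [-179.8, 0.1, -89.9]
ft_force: [0.3, 0.4, 0.5]
finger_gap: 84.6
```

Emit:
apply_moves(targets="0 0 0 4 .6 0 8.5; 0 0 0 8 1.2 0 8.5; 0 0 0 12 1.8 0 8.5; 0 0 0 16 2.3 0 8.5; 0 0 0 20 2.8 0 8.5")

```text
time: 10.45
tool_pos: [533.0, 143.5, 181.3]
tcp_rot: [-179.9, 0.0, -90.0]
ft_force: [1.3, -0.4, 0.1]
finger_gap: 84.9
```

Emit:
apply_moves(targets="0 0 0 4 .6 0 8.5; 0 0 0 8 1.2 0 8.5; 0 0 0 11 1.7 0 8.5; 0 0 0 12 1.85 0 8.5; 0 0 0 12 1.85 0 8.5")

```text
time: 10.95
tool_pos: [514.9, 23.9, 181.1]
tcp_rot: [-179.9, 0.0, -90.1]
ft_force: [-0.5, 0.2, 0.7]
finger_gap: 84.7
```

```bash
python3 - <<'E'
from h import *
im=snapshot("scene");cv2.imwrite("pics/s3.png",cv2.resize(im[130:330,220:480,::-1],None,fx=3,fy=3))
s=sense();print(s['tool_pos'])
E
```

```text
[514.99749     25.00823349 180.98645251]
```

View pics/s3.png

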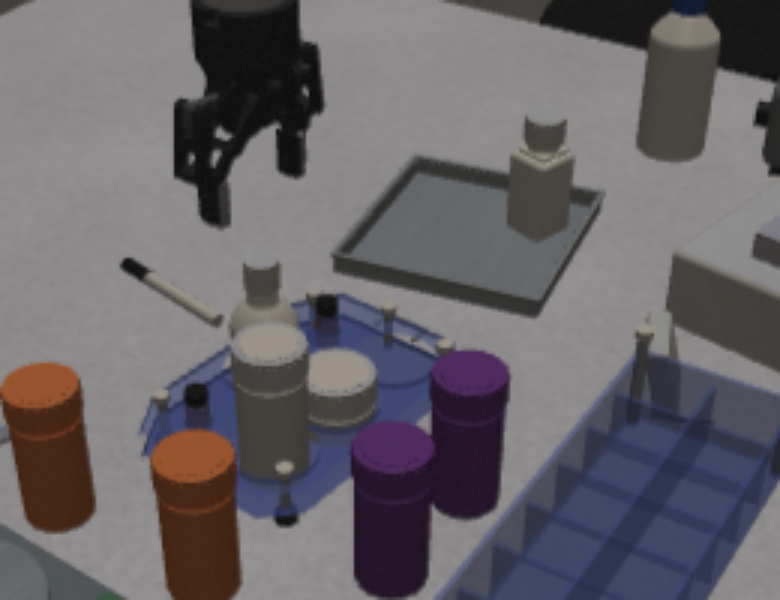

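The square bottle stands in the tray's back-left (crop 540,190), and the gripper is over the round bottle's cap.

Emit:
apply_moves(targets="0 0 0 0 0 2 8.5; 0 0 0 0 0 4 8.5; 0 0 0 0 0 6 8.5; 0 0 0 0 0 7 8.5; 0 0 0 0 0 7 8.5")

```text
time: 11.5
tool_pos: [513.5, 26.2, 108.7]
tcp_rot: [179.8, 0.0, -89.9]
ft_force: [-0.3, 0.5, 0.9]
finger_gap: 85.0
```

Emit:
apply_moves(targets="0 0 0 0 0 0 6; 0 0 0 0 0 0 3; 0 0 0 0 0 0 2; 0 0 0 0 0 0 2; 0 0 0 0 0 0 2")

```text
time: 12.0
tool_pos: [515.3, 25.1, 111.2]
tcp_rot: [-179.9, 0.0, -90.0]
ft_force: [-1.6, 2.3, 4.0]
finger_gap: 26.9
```

Emit:
apply_moves(targets="0 0 0 0 0 0 2; 0 0 0 0 0 -.5 2; 0 0 0 0 0 -1 2; 0 0 0 0 0 -1.5 2; 0 0 0 0 0 -2 2")

```text
time: 12.5
tool_pos: [514.5, 24.8, 130.6]
tcp_rot: [180.0, -0.0, -90.0]
ft_force: [-0.3, -0.9, -1.2]
finger_gap: 27.2
```

Emit:
apply_moves(targets="0 0 0 0 0 -1 2; 0 0 0 0 0 -2.5 2; 0 0 0 0 0 -4 2; 0 0 0 0 0 -5.5 2; 0 0 0 0 0 -6 2")

```text
time: 13.0
tool_pos: [516.0, 24.9, 193.5]
tcp_rot: [-179.8, -0.0, -90.0]
ft_force: [0.5, -1.2, -1.6]
finger_gap: 26.4
```

Emit:
apply_moves(targets="0 0 0 -1.5 .2 0 2; 0 0 0 -4 .5 0 2; 0 0 0 -7 .9 0 2; 0 0 0 -10.5 1.4 0 2; 0 0 0 -14 1.9 0 2")

```text
time: 13.5
tool_pos: [494.6, 166.7, 189.6]
tcp_rot: [179.9, 0.0, -90.0]
ft_force: [0.5, 0.3, -1.3]
finger_gap: 26.7
```

Emit:
apply_moves(targets="0 0 0 -3.5 .5 0 2; 0 0 0 -7 1 0 2; 0 0 0 -10.5 1.4 0 2; 0 0 0 -13.5 1.8 0 2; 0 0 0 -16 2.1 0 2")

```text
time: 14.0
tool_pos: [473.1, 327.3, 189.4]
tcp_rot: [179.9, -0.0, -89.9]
ft_force: [0.6, 0.3, -0.9]
finger_gap: 26.7
```

Emit:
apply_moves(targets="0 0 0 -2.5 .4 0 2; 0 0 0 -4.3 .6 0 2; 0 0 0 -5.3 .7 0 2; 0 0 0 -5.3 .7 0 2; 0 0 0 -5.3 .7 0 2")

```text
time: 14.5
tool_pos: [467.7, 377.3, 190.0]
tcp_rot: [180.0, -0.0, -90.0]
ft_force: [-0.5, -1.3, -2.1]
finger_gap: 27.2
```

Emit:
apply_moves(targets="0 0 0 0 0 1.5 2; 0 0 0 0 0 3.5 2; 0 0 0 0 0 5.5 2; 0 0 0 0 0 7 2; 0 0 0 0 0 7 2")

```text
time: 15.0
tool_pos: [466.1, 376.0, 116.6]
tcp_rot: [179.7, -0.2, -90.1]
ft_force: [-0.3, 0.9, -1.0]
finger_gap: 26.6
```

Emit:
apply_moves(targets="0 0 0 0 0 .5 2; 0 0 0 0 0 1 2; 0 0 0 0 0 1.4 2; 0 0 0 0 0 1.7 2; 0 0 0 0 0 1.9 2")

```text
time: 15.5
tool_pos: [467.8, 378.0, 101.3]
tcp_rot: [-180.0, 0.0, -90.0]
ft_force: [-0.3, -0.3, 1.3]
finger_gap: 26.9
```

Emit:
apply_moves(targets="0 0 0 0 0 .05 2; 0 0 0 0 0 .1 2; 0 0 0 0 0 .1 2; 0 0 0 0 0 .1 2; 0 0 0 0 0 .1 2")

```text
time: 16.0
tool_pos: [468.1, 378.3, 101.2]
tcp_rot: [-179.9, 0.0, -90.0]
ft_force: [-2.0, 0.6, 6.1]
finger_gap: 26.7
```

Emit:
apply_moves(targets="0 0 0 0 0 0 4; 0 0 0 0 0 0 6; 0 0 0 0 0 0 8.5; 0 0 0 0 0 0 8.5; 0 0 0 0 0 -1 8.5")

```text
time: 16.5
tool_pos: [466.6, 377.2, 108.8]
tcp_rot: [179.8, -0.1, -90.0]
ft_force: [0.6, -0.7, 0.1]
finger_gap: 84.9
```

Emit:
apply_moves(targets="0 0 0 0 0 -2 8.5; 0 0 0 0 0 -5 8.5; 0 0 0 0 0 -7 8.5; 0 0 0 1.5 -.4 -7 8.5; 0 0 0 4.5 -1.2 -7 8.5")

```text
time: 17.0
tool_pos: [479.9, 333.7, 181.4]
tcp_rot: [-179.9, 0.1, -89.9]
ft_force: [0.2, 0.1, -0.2]
finger_gap: 85.0
```

Emit:
apply_moves(targets="0 0 0 4 -1.1 0 8.5; 0 0 0 8 -2.2 0 8.5; 0 0 0 12 -3.2 0 8.5; 0 0 0 16 -4.3 0 8.5; 0 0 0 20 -5.4 0 8.5")

```text
time: 17.5
tool_pos: [533.4, 130.5, 179.7]
tcp_rot: [180.0, -0.0, -90.0]
ft_force: [0.7, -1.1, -0.9]
finger_gap: 85.2
```

Emit:
apply_moves(targets="0 0 0 4 -1.1 0 8.5; 0 0 0 8 -2.2 0 8.5; 0 0 0 12 -3.3 0 8.5; 0 0 0 16 -4.4 0 8.5; 0 0 0 18.8 -5.1 0 8.5")

```text
time: 18.0
tool_pos: [584.2, -58.5, 179.7]
tcp_rot: [180.0, -0.0, -90.1]
ft_force: [0.4, 0.9, 1.1]
finger_gap: 84.9
```

Emit:
apply_moves(targets="0 0 0 0 0 0 8.5; 0 0 0 0 0 1 8.5; 0 0 0 0 0 2 8.5; 0 0 0 0 0 2 8.5; 0 0 0 0 0 2 8.5")

```text
time: 18.5
tool_pos: [583.8, -54.0, 159.3]
tcp_rot: [179.9, 0.0, -89.9]
ft_force: [0.4, 0.2, 0.6]
finger_gap: 85.1
```

```bash
python3 - <<'E'
from h import *
im=snapshot("scene");cv2.imwrite("pics/s4.png",cv2.resize(im[130:330,220:480,::-1],None,fx=3,fy=3))
s=sense();print(s['tool_pos'])
E
```

```text
[584.32374331 -54.16984979 159.98738   ]
```

View pics/s4.png

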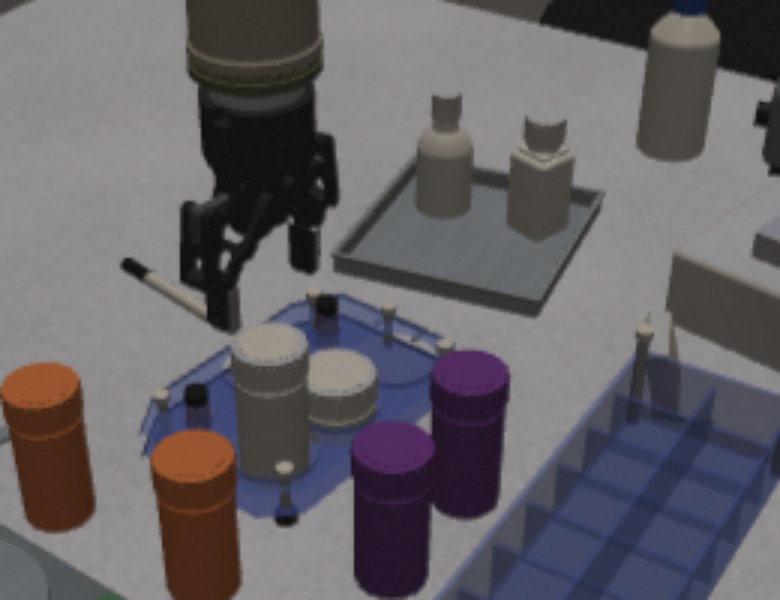

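The round bottle (crop 445,160) and the square bottle both stand in the tray. The fingers are on either side of the white drum lid (crop 270,345).

Emit:
apply_moves(targets="0 0 0 0 0 1 8.5; 0 0 0 0 0 2.5 8.5; 0 0 0 0 0 4 8.5; 0 0 0 0 0 5.5 8.5; 0 0 0 0 0 6.2 8.5")

```text
time: 19.05
tool_pos: [583.0, -54.8, 95.1]
tcp_rot: [179.8, 0.0, -90.0]
ft_force: [0.0, -0.1, -0.6]
finger_gap: 84.9
```

Emit:
apply_moves(targets="0 0 0 0 0 0 7; 0 0 0 0 0 0 5; 0 0 0 0 0 0 5; 0 0 0 0 0 0 5; 0 0 0 0 0 0 5")

```text
time: 19.55
tool_pos: [585.0, -55.2, 98.9]
tcp_rot: [-179.9, -0.0, -90.0]
ft_force: [0.7, 0.2, -0.5]
finger_gap: 55.4
```

Emit:
apply_moves(targets="0 0 0 0 0 0 5; 0 0 0 0 0 -.5 5; 0 0 0 0 0 -1 5; 0 0 0 0 0 -1.5 5; 0 0 0 0 0 -2 5")

```text
time: 20.05
tool_pos: [584.7, -55.1, 118.9]
tcp_rot: [-180.0, -0.0, -90.0]
ft_force: [-0.3, -0.0, -1.4]
finger_gap: 54.9
```

Emit:
apply_moves(targets="0 0 0 0 0 -1 5; 0 0 0 0 0 -2.5 5; 0 0 0 0 0 -4.5 5; 0 0 0 0 0 -6.5 5; 0 0 0 0 0 -8 5")

```text
time: 20.55
tool_pos: [585.4, -55.2, 201.2]
tcp_rot: [-179.9, -0.0, -90.0]
ft_force: [0.6, 0.2, -2.8]
finger_gap: 54.9
```

Emit:
apply_moves(targets="0 0 0 -1.5 .2 0 5; 0 0 0 -4 .6 0 5; 0 0 0 -7 1.1 0 5; 0 0 0 -10.5 1.6 0 5; 0 0 0 -14 2.2 0 5")

```text
time: 21.05
tool_pos: [561.6, 86.8, 197.5]
tcp_rot: [179.9, 0.0, -90.0]
ft_force: [0.5, -0.5, -1.6]
finger_gap: 54.7
```

Emit:
apply_moves(targets="0 0 0 -3.5 .5 0 5; 0 0 0 -7 1.1 0 5; 0 0 0 -10.5 1.6 0 5; 0 0 0 -13.5 2.1 0 5; 0 0 0 -16 2.5 0 5")

```text
time: 21.55
tool_pos: [536.1, 247.4, 197.5]
tcp_rot: [179.9, 0.0, -89.9]
ft_force: [-0.6, -0.0, -1.6]
finger_gap: 55.2
```

Emit:
apply_moves(targets="0 0 0 -2.5 .4 0 5; 0 0 0 -4 .6 0 5; 0 0 0 -4.6 .7 0 5; 0 0 0 -4.6 .7 0 5; 0 0 0 -4.6 .7 0 5")

```text
time: 22.05
tool_pos: [530.8, 290.1, 198.1]
tcp_rot: [180.0, -0.0, -90.0]
ft_force: [-0.4, -0.2, -1.9]
finger_gap: 55.1
```

Emit:
apply_moves(targets="0 0 0 0 0 1.5 5; 0 0 0 0 0 4 5; 0 0 0 0 0 6.5 5; 0 0 0 0 0 8.5 5; 0 0 0 0 0 9 5")

```text
time: 22.55
tool_pos: [528.6, 288.9, 103.9]
tcp_rot: [179.7, -0.2, -90.1]
ft_force: [-1.4, -0.3, -2.1]
finger_gap: 54.7
```

Emit:
apply_moves(targets="0 0 0 0 0 .5 5; 0 0 0 0 0 1 5; 0 0 0 0 0 1.4 5; 0 0 0 0 0 1.7 5; 0 0 0 0 0 1.9 5")

```text
time: 23.05
tool_pos: [530.9, 291.0, 89.6]
tcp_rot: [-180.0, 0.0, -90.0]
ft_force: [0.1, -0.3, -1.5]
finger_gap: 54.9
```

Emit:
apply_moves(targets="0 0 0 0 0 .05 5; 0 0 0 0 0 .1 5; 0 0 0 0 0 .1 5; 0 0 0 0 0 .1 5; 0 0 0 0 0 .1 5")

```text
time: 23.55
tool_pos: [531.0, 291.0, 88.8]
tcp_rot: [-180.0, 0.0, -90.0]
ft_force: [-0.7, -0.7, 2.2]
finger_gap: 55.2
```

Emit:
apply_moves(targets="0 0 0 0 0 0 7; 0 0 0 0 0 0 8.5; 0 0 0 0 0 0 8.5; 0 0 0 0 0 0 8.5; 0 0 0 0 0 -1 8.5")

```text
time: 24.05
tool_pos: [529.5, 290.4, 96.9]
tcp_rot: [179.8, -0.1, -90.0]
ft_force: [0.1, -1.0, -0.4]
finger_gap: 85.0
```

Emit:
apply_moves(targets="0 0 0 0 0 -3 8.5; 0 0 0 0 0 -5 8.5; 0 0 0 0 0 -7 8.5; 0 0 0 1.5 -.3 -7 8.5; 0 0 0 4.2 -.9 -7 8.5")

```text
time: 24.55
tool_pos: [540.0, 249.4, 169.3]
tcp_rot: [-179.9, 0.1, -89.9]
ft_force: [0.5, -1.1, 0.2]
finger_gap: 84.9
```

Emit:
apply_moves(targets="0 0 0 4 -.9 0 8.5; 0 0 0 8 -1.8 0 8.5; 0 0 0 12 -2.7 0 8.5; 0 0 0 16 -3.6 0 8.5; 0 0 0 18 -4 0 8.5")

```text
time: 25.05
tool_pos: [579.6, 64.8, 167.7]
tcp_rot: [180.0, -0.1, -90.2]
ft_force: [-0.6, 0.4, 0.6]
finger_gap: 84.6
```

Emit:
apply_moves(targets="0 0 0 3 -.7 0 8.5; 0 0 0 5 -1.1 0 8.5; 0 0 0 5 -1.1 1 8.5; 0 0 0 5 -1.1 3 8.5; 0 0 0 5 -1.1 4 8.5")

```text
time: 25.55
tool_pos: [589.0, 18.9, 125.6]
tcp_rot: [179.8, 0.0, -90.0]
ft_force: [-0.0, 0.2, -0.2]
finger_gap: 85.5
```

```bash
python3 - <<'E'
from h import *
im=snapshot("scene");cv2.imwrite("pics/s5.png",cv2.resize(im[130:330,220:480,::-1],None,fx=3,fy=3))
s=sense();print(s['tool_pos'])
for z in (66,):print(px("scene",[589.8,20.6,z]))
E
```

```text
[588.11800928  19.22571466 124.03799739]
[253.40031045 331.48806497]
```

View pics/s5.png

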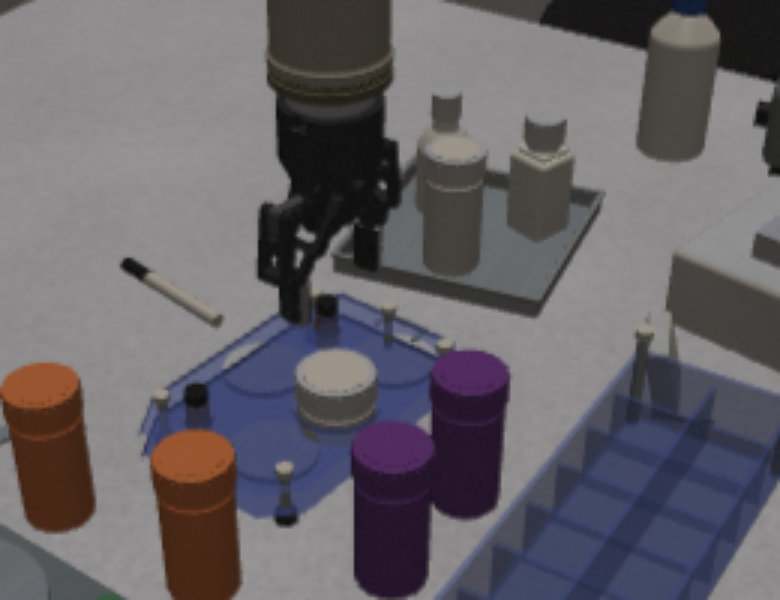

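All three tall containers stand upright in the tray: drum (crop 452,205), round behind it, square (540,190). The low jar's lid, at crop (337,372), is where I predicted, so I'm going down on it.

Emit:
apply_moves(targets="0 0 0 0 0 1.5 8.5; 0 0 0 0 0 3 8.5; 0 0 0 0 0 4.5 8.5; 0 0 0 0 0 5.5 8.5; 0 0 0 0 0 6 8.5")

```text
time: 26.1
tool_pos: [589.6, 19.0, 66.4]
tcp_rot: [179.9, 0.0, -90.0]
ft_force: [-0.3, -0.4, 0.2]
finger_gap: 84.9
```

Emit:
apply_moves(targets="0 0 0 0 0 .8 8.5; 0 0 0 0 0 1.6 8.5; 0 0 0 0 0 2.3 8.5; 0 0 0 0 0 2.8 8.5; 0 0 0 0 0 3 8.5")

```text
time: 26.6
tool_pos: [590.3, 18.9, 37.6]
tcp_rot: [180.0, 0.0, -90.0]
ft_force: [-0.6, -0.1, -0.7]
finger_gap: 85.3
```

Emit:
apply_moves(targets="0 0 0 0 0 0 7.5; 0 0 0 0 0 0 6; 0 0 0 0 0 0 6; 0 0 0 0 0 0 6; 0 0 0 0 0 0 6")

```text
time: 27.1
tool_pos: [591.3, 18.9, 39.1]
tcp_rot: [-179.9, 0.0, -90.0]
ft_force: [-0.6, 0.7, 5.1]
finger_gap: 62.6
```

Emit:
apply_moves(targets="0 0 0 0 0 0 6; 0 0 0 0 0 -.5 6; 0 0 0 0 0 -1 6; 0 0 0 0 0 -1.5 6; 0 0 0 0 0 -2 6")

```text
time: 27.6
tool_pos: [590.4, 18.9, 58.5]
tcp_rot: [180.0, 0.0, -90.0]
ft_force: [-0.5, -0.9, -2.8]
finger_gap: 62.4
```

Emit:
apply_moves(targets="0 0 0 0 0 -1 6; 0 0 0 0 0 -2.5 6; 0 0 0 0 0 -5 6; 0 0 0 0 0 -7.5 6; 0 0 0 0 0 -9 6")

```text
time: 28.1
tool_pos: [592.0, 18.8, 152.1]
tcp_rot: [-179.8, -0.0, -90.0]
ft_force: [0.9, -0.9, -0.6]
finger_gap: 62.6
```

Emit:
apply_moves(targets="0 0 0 0 0 -1.5 6; 0 0 0 0 0 -3 6; 0 0 0 1.5 .2 -3 6; 0 0 0 4 .5 -3 6; 0 0 0 7 1 -3 6")

```text
time: 28.6
tool_pos: [579.9, -51.9, 177.3]
tcp_rot: [179.9, 0.0, -89.9]
ft_force: [0.0, 0.0, -2.2]
finger_gap: 62.2
```

Emit:
apply_moves(targets="0 0 0 3.5 .5 0 6; 0 0 0 7 1 0 6; 0 0 0 10.5 1.5 0 6; 0 0 0 14 1.9 0 6; 0 0 0 17.5 2.4 0 6")

```text
time: 29.1
tool_pos: [555.2, -228.1, 177.1]
tcp_rot: [179.9, 0.0, -90.0]
ft_force: [0.0, 0.1, -2.0]
finger_gap: 62.4
```

Emit:
apply_moves(targets="0 0 0 3.5 .5 0 6; 0 0 0 7 1 0 6; 0 0 0 9.5 1.3 0 6; 0 0 0 11.1 1.5 0 6; 0 0 0 11.1 1.5 0 6")

```text
time: 29.6
tool_pos: [540.2, -339.3, 177.2]
tcp_rot: [179.9, 0.0, -90.2]
ft_force: [0.3, -0.6, -1.1]
finger_gap: 62.4
```

Emit:
apply_moves(targets="0 0 0 0 0 1 6; 0 0 0 0 0 2 6; 0 0 0 0 0 3 6; 0 0 0 0 0 3.9 6; 0 0 0 0 0 4.4 6")

```text
time: 30.1
tool_pos: [541.1, -336.0, 132.4]
tcp_rot: [179.9, 0.1, -90.0]
ft_force: [-0.2, -0.8, -1.5]
finger_gap: 62.3
```

```bash
python3 - <<'E'
from h import *
im=snapshot("scene");cv2.imwrite("pics/s6.png",cv2.resize(im[220:420,80:340,::-1],None,fx=3,fy=3))
s=sense();print(s['tool_pos'],s['ft_force'])
print(px("scene",[541,-335.5,80]),px("scene",[541,-335.5,110]))
E
```

```text
[ 540.8810527  -335.99966025  131.98183055] [-0.23283689 -0.26650949 -2.75260229]
[331.12966345 201.76772404] [319.65705781 198.98442114]
```

View pics/s6.png

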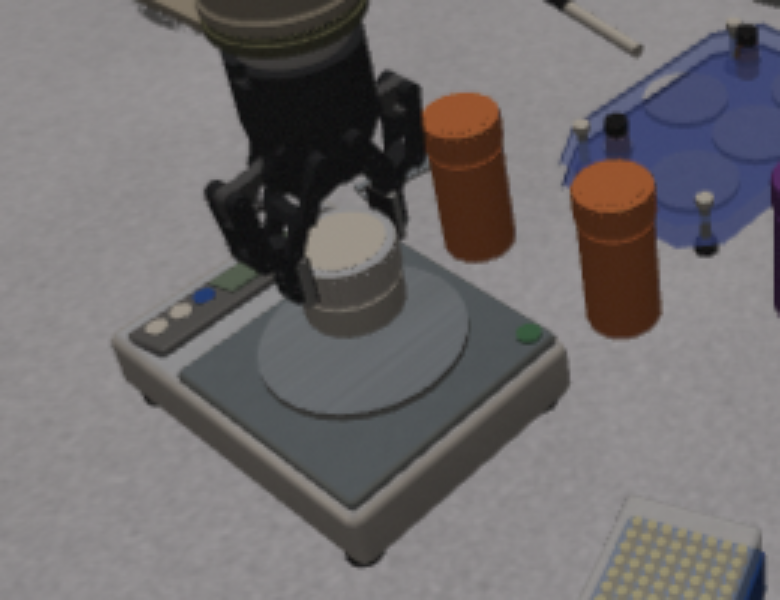

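The pan centre shows at crop (364,340), within 3 px of my prediction, and the jar is upright above it. Lowering gently.

Emit:
apply_moves(targets="0 0 0 0 0 .7 6; 0 0 0 0 0 1.4 6; 0 0 0 0 0 2 6; 0 0 0 0 0 2.4 6; 0 0 0 0 0 2.6 6")

```text
time: 30.65
tool_pos: [541.3, -336.9, 107.6]
tcp_rot: [180.0, 0.0, -90.0]
ft_force: [1.3, 0.4, -1.5]
finger_gap: 62.6
```

Emit:
apply_moves(targets="0 0 0 0 0 .08 6; 0 0 0 0 0 .16 6; 0 0 0 0 0 .24 6; 0 0 0 0 0 .32 6; 0 0 0 0 0 .32 6")

```text
time: 31.15
tool_pos: [541.6, -337.1, 105.2]
tcp_rot: [-180.0, -0.0, -90.0]
ft_force: [-0.4, -0.9, -2.2]
finger_gap: 62.6
```

Emit:
apply_moves(targets="0 0 0 0 0 .04 6; 0 0 0 0 0 .08 6; 0 0 0 0 0 .12 6; 0 0 0 0 0 .12 6; 0 0 0 0 0 .12 6")

```text
time: 31.65
tool_pos: [541.7, -337.2, 105.1]
tcp_rot: [-180.0, -0.0, -90.0]
ft_force: [-3.6, 2.4, 7.1]
finger_gap: 62.3
```

Emit:
apply_moves(targets="0 0 0 0 0 0 7; 0 0 0 0 0 0 8.5; 0 0 0 0 0 0 8.5; 0 0 0 0 0 -.5 8.5; 0 0 0 0 0 -1.5 8.5")

```text
time: 32.15
tool_pos: [541.0, -336.7, 118.3]
tcp_rot: [179.9, 0.1, -90.0]
ft_force: [-0.9, 0.2, -0.4]
finger_gap: 85.3
```

Emit:
apply_moves(targets="0 0 0 0 0 -2 8.5; 0 0 0 0 0 -5 8.5; 0 0 0 0 0 -7.5 8.5; 0 0 0 -1.5 0 -7.5 8.5; 0 0 0 -4.8 0 -7.5 8.5")

```text
time: 32.65
tool_pos: [542.1, -290.7, 195.9]
tcp_rot: [-179.8, -0.1, -90.2]
ft_force: [0.2, 1.0, 0.0]
finger_gap: 85.0
```

Emit:
apply_moves(targets="0 0 0 -4 0 0 8.5; 0 0 0 -8 .1 0 8.5; 0 0 0 -12 .2 0 8.5; 0 0 0 -16 .3 0 8.5; 0 0 0 -20 .4 0 8.5")

```text
time: 33.15
tool_pos: [537.1, -87.1, 194.0]
tcp_rot: [-180.0, 0.0, -90.0]
ft_force: [0.6, -0.5, 0.1]
finger_gap: 84.8
```

Emit:
apply_moves(targets="0 0 0 -4 0 0 8.5; 0 0 0 -8 .1 0 8.5; 0 0 0 -12 .2 0 8.5; 0 0 0 -16 .3 0 8.5; 0 0 0 -20 .4 0 8.5")

```text
time: 33.65
tool_pos: [533.0, 112.9, 194.1]
tcp_rot: [-180.0, 0.0, -90.0]
ft_force: [0.3, 0.6, 0.7]
finger_gap: 84.8
```

Emit:
apply_moves(targets="0 0 0 -4 0 0 8.5; 0 0 0 -8 .1 0 8.5; 0 0 0 -12 .2 0 8.5; 0 0 0 -16 .3 0 8.5; 0 0 0 -18 .3 0 8.5")

```text
time: 34.15
tool_pos: [529.5, 294.3, 193.9]
tcp_rot: [180.0, 0.1, -89.9]
ft_force: [-0.4, -0.8, 0.1]
finger_gap: 85.0
```

```bash
python3 - <<'E'
from h import *
im=snapshot("scene")[:,:,::-1]
a=cv2.resize(im[130:330,220:480],None,fx=3,fy=3)[:, :780]; b=cv2.resize(im[280:400,100:280],(390,260))
a[-260:,-390:]=b
cv2.imwrite("pics/s7.png",a)
s=sense();print(s['time'],s['tool_pos'],s['ft_force'])
E
```

```text
34.2 [529.24785744 296.06182323 193.81717533] [-2.47095408  0.85443916  0.74604572]
```

View pics/s7.png

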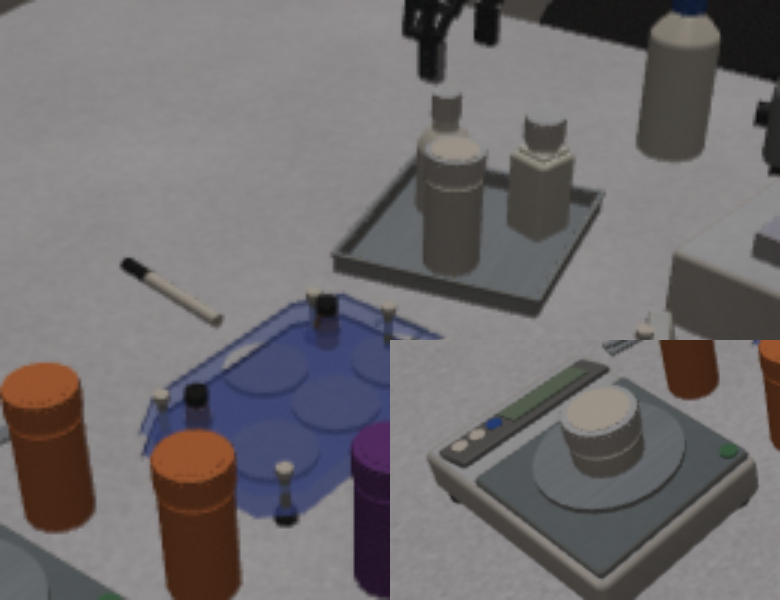

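The low jar stands upright at about the pan's centre (inset 606,455 against pan centre 610,452). The three tall containers are still upright in the tray. Next I take the drum back to its hole, with commanded target (584,-53.4).

Emit:
apply_moves(targets="0 0 0 0 0 1.5 8.5; 0 0 0 0 0 3 8.5; 0 0 0 0 0 4.5 8.5; 0 0 0 0 0 6 8.5; 0 0 0 0 0 7 8.5")

```text
time: 34.7
tool_pos: [529.8, 289.6, 121.2]
tcp_rot: [179.9, -0.1, -90.1]
ft_force: [-0.8, -0.4, -0.1]
finger_gap: 85.0
```

Emit:
apply_moves(targets="0 0 0 0 0 1 8.5; 0 0 0 0 0 2 8.5; 0 0 0 0 0 3 8.5; 0 0 0 0 0 3.4 8.5; 0 0 0 0 0 3.4 8.5")

```text
time: 35.2
tool_pos: [530.2, 290.8, 89.0]
tcp_rot: [179.9, -0.0, -90.0]
ft_force: [-0.1, 0.0, -0.1]
finger_gap: 84.9
```

Emit:
apply_moves(targets="0 0 0 0 0 0 7; 0 0 0 0 0 0 5; 0 0 0 0 0 0 5; 0 0 0 0 0 0 5; 0 0 0 0 0 0 5")

```text
time: 35.7
tool_pos: [531.4, 291.4, 91.0]
tcp_rot: [-179.9, 0.1, -90.0]
ft_force: [0.2, 0.7, 6.0]
finger_gap: 55.1
```

Emit:
apply_moves(targets="0 0 0 0 0 0 5; 0 0 0 0 0 -.5 5; 0 0 0 0 0 -1 5; 0 0 0 0 0 -1.5 5; 0 0 0 0 0 -2 5")

```text
time: 36.2
tool_pos: [530.6, 290.8, 110.1]
tcp_rot: [180.0, -0.0, -90.0]
ft_force: [-0.1, -0.4, -2.4]
finger_gap: 55.2
```

Emit:
apply_moves(targets="0 0 0 0 0 -1.5 5; 0 0 0 0 0 -3.5 5; 0 0 0 0 0 -6 5; 0 0 0 0 0 -8 5; 0 0 0 0 0 -9 5")

```text
time: 36.7
tool_pos: [531.9, 291.4, 203.6]
tcp_rot: [-179.8, 0.1, -90.0]
ft_force: [-0.4, -0.1, -0.5]
finger_gap: 54.9
```

Emit:
apply_moves(targets="0 0 0 1.5 -.2 0 5; 0 0 0 4 -.6 0 5; 0 0 0 7 -1.1 0 5; 0 0 0 10.5 -1.6 0 5; 0 0 0 14 -2.2 0 5")

```text
time: 37.2
tool_pos: [551.8, 148.8, 198.6]
tcp_rot: [179.9, -0.0, -90.0]
ft_force: [0.6, 0.6, -2.3]
finger_gap: 55.0
```

Emit:
apply_moves(targets="0 0 0 3.5 -.5 0 5; 0 0 0 7 -1.1 0 5; 0 0 0 10.5 -1.6 0 5; 0 0 0 13.5 -2.1 0 5; 0 0 0 16 -2.5 0 5")

```text
time: 37.7
tool_pos: [576.7, -11.8, 198.6]
tcp_rot: [179.9, -0.0, -90.1]
ft_force: [0.8, -0.4, -2.4]
finger_gap: 55.2
```

Emit:
apply_moves(targets="0 0 0 2.5 -.4 0 5; 0 0 0 4 -.6 0 5; 0 0 0 4.6 -.7 0 5; 0 0 0 4.6 -.7 0 5; 0 0 0 4.6 -.7 0 5")

```text
time: 38.2
tool_pos: [584.4, -54.3, 199.6]
tcp_rot: [180.0, 0.0, -90.0]
ft_force: [0.6, 0.7, -1.8]
finger_gap: 54.9
```

Emit:
apply_moves(targets="0 0 0 0 0 1.5 5; 0 0 0 0 0 3 5; 0 0 0 0 0 4.5 5; 0 0 0 0 0 5.6 5; 0 0 0 0 0 6 5")

```text
time: 38.7
tool_pos: [583.2, -54.6, 137.1]
tcp_rot: [179.8, 0.0, -90.0]
ft_force: [0.3, 0.0, -2.1]
finger_gap: 55.1
```

```bash
python3 - <<'E'
from h import *
im=snapshot("scene")[:,:,::-1]
cv2.imwrite("pics/s8.png",cv2.resize(im[180:320,240:420],None,fx=4,fy=4))
s=sense();print(s['time'],s['tool_pos'],s['ft_force'])
E
```

```text
38.75 [583.36233702 -54.75381554 137.39641191] [-0.56414685  0.0130255  -3.6229992 ]
```

View pics/s8.png

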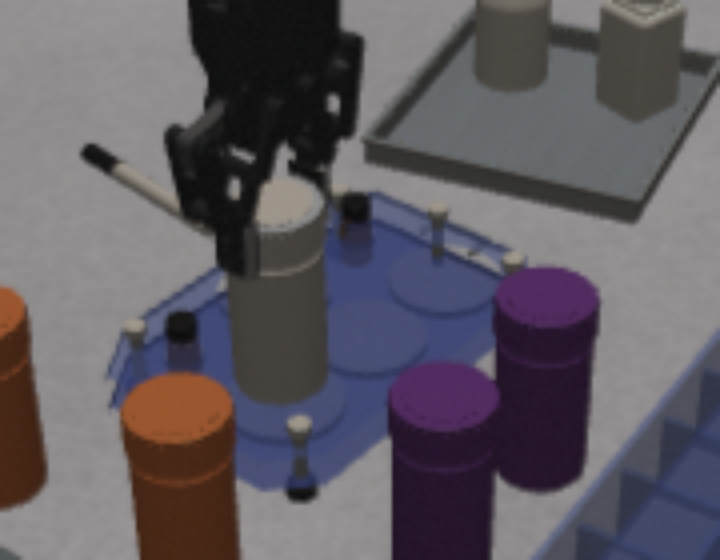

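The drum is upright, centred over its hole (crop 288,400), and the measured x,y matches the pick-up pose. Lowering it in.

Emit:
apply_moves(targets="0 0 0 0 0 .8 5; 0 0 0 0 0 1.6 5; 0 0 0 0 0 2.4 5; 0 0 0 0 0 3.2 5; 0 0 0 0 0 3.8 5")

```text
time: 39.25
tool_pos: [584.3, -55.0, 100.9]
tcp_rot: [180.0, 0.0, -90.0]
ft_force: [-0.7, 2.5, 17.4]
finger_gap: 55.0
```

Emit:
apply_moves(targets="0 0 0 0 0 .05 5; 0 0 0 0 0 .1 5; 0 0 0 0 0 .15 5; 0 0 0 0 0 .2 5; 0 0 0 0 0 .2 5")

```text
time: 39.75
tool_pos: [585.4, -55.1, 101.1]
tcp_rot: [-179.9, -0.0, -90.0]
ft_force: [-1.7, 1.8, 6.8]
finger_gap: 55.0
```

Emit:
apply_moves(targets="0 0 0 0 0 0 7; 0 0 0 0 0 0 8.5; 0 0 0 0 0 0 8.5; 0 0 0 0 0 -.5 8.5; 0 0 0 0 0 -1.5 8.5")

```text
time: 40.25
tool_pos: [583.8, -55.0, 114.4]
tcp_rot: [179.9, 0.0, -90.0]
ft_force: [-0.1, 0.7, 0.2]
finger_gap: 85.1
```

Emit:
apply_moves(targets="0 0 0 0 0 -3 8.5; 0 0 0 0 0 -6 8.5; 0 0 0 0 0 -8.5 8.5; 0 0 0 -1.5 .4 -8.5 8.5; 0 0 0 -4.5 1.2 -8.5 8.5")

```text
time: 40.75
tool_pos: [573.6, -11.0, 201.8]
tcp_rot: [-179.8, -0.0, -90.2]
ft_force: [-0.7, 2.2, -0.8]
finger_gap: 84.7
```

Emit:
apply_moves(targets="0 0 0 -4 1.1 0 8.5; 0 0 0 -8 2.2 0 8.5; 0 0 0 -12 3.2 0 8.5; 0 0 0 -16 4.3 0 8.5; 0 0 0 -20 5.4 0 8.5")

```text
time: 41.25
tool_pos: [517.6, 191.8, 200.0]
tcp_rot: [-180.0, 0.0, -90.0]
ft_force: [1.5, 0.7, -0.7]
finger_gap: 85.1
```

Emit:
apply_moves(targets="0 0 0 -4 1.1 0 8.5; 0 0 0 -8 2.2 0 8.5; 0 0 0 -12 3.3 0 8.5; 0 0 0 -16 4.4 0 8.5; 0 0 0 -18.8 5.1 0 8.5")

```text
time: 41.75
tool_pos: [465.9, 380.6, 199.9]
tcp_rot: [180.0, 0.0, -89.9]
ft_force: [0.6, -0.4, -0.8]
finger_gap: 84.9
```

Emit:
apply_moves(targets="0 0 0 0 0 0 8.5; 0 0 0 0 0 1 8.5; 0 0 0 0 0 2 8.5; 0 0 0 0 0 2 8.5; 0 0 0 0 0 2 8.5")

```text
time: 42.25
tool_pos: [467.7, 376.7, 179.0]
tcp_rot: [179.9, -0.1, -90.1]
ft_force: [0.8, -0.1, -0.8]
finger_gap: 84.9
```

```bash
python3 - <<'E'
from h import *
im=snapshot("scene")[:,:,::-1]
cv2.imwrite("pics/s9.png",cv2.resize(im[130:330,220:480],None,fx=3,fy=3))
s=sense();print(s['time'],s['tool_pos'],s['ft_force'])
E
```

```text
42.3 [467.96540774 377.04583218 179.66602775] [ 0.03102309 -0.39544597  0.25435931]
```

View pics/s9.png

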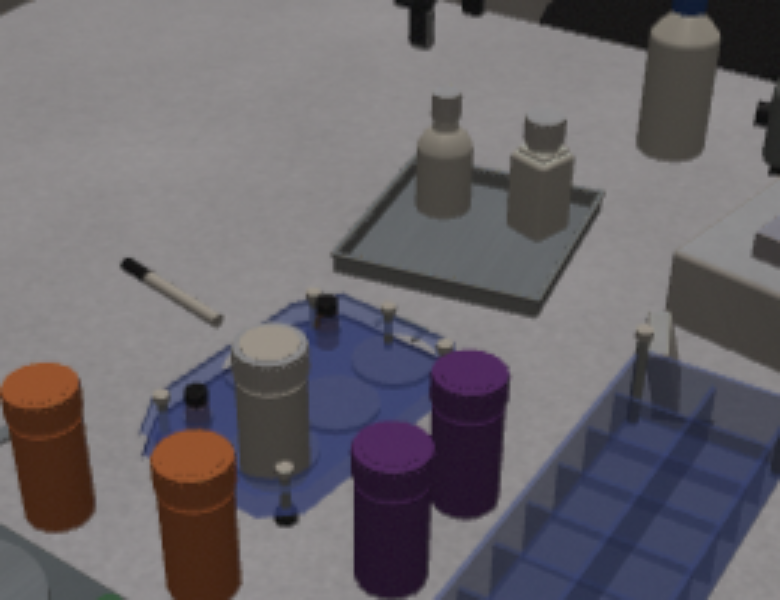

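The drum is back in its hole at the same pixels as before (crop 270,345). Next is the round bottle.

Emit:
apply_moves(targets="0 0 0 0 0 2 8.5; 0 0 0 0 0 4 8.5; 0 0 0 0 0 6 8.5; 0 0 0 0 0 7.3 8.5; 0 0 0 0 0 7.8 8.5")

```text
time: 42.8
tool_pos: [467.2, 377.2, 100.5]
tcp_rot: [179.9, -0.1, -90.0]
ft_force: [1.1, 0.0, -0.4]
finger_gap: 85.0
```

Emit:
apply_moves(targets="0 0 0 0 0 0 6; 0 0 0 0 0 0 3; 0 0 0 0 0 0 2; 0 0 0 0 0 0 2; 0 0 0 0 0 0 2")

```text
time: 43.3
tool_pos: [468.3, 378.5, 103.1]
tcp_rot: [-179.9, 0.1, -90.0]
ft_force: [0.4, 0.5, 3.7]
finger_gap: 27.1
```

Emit:
apply_moves(targets="0 0 0 0 0 0 2; 0 0 0 0 0 -.5 2; 0 0 0 0 0 -1 2; 0 0 0 0 0 -1.5 2; 0 0 0 0 0 -2 2")

```text
time: 43.8
tool_pos: [467.6, 377.8, 122.1]
tcp_rot: [180.0, -0.0, -90.0]
ft_force: [0.2, -0.2, -1.1]
finger_gap: 26.6
```

Emit:
apply_moves(targets="0 0 0 0 0 -1.5 2; 0 0 0 0 0 -3 2; 0 0 0 0 0 -5 2; 0 0 0 0 0 -6.5 2; 0 0 0 0 0 -7 2")

```text
time: 44.3
tool_pos: [469.0, 378.8, 195.5]
tcp_rot: [-179.8, 0.2, -90.0]
ft_force: [0.9, 0.1, -1.2]
finger_gap: 27.1
```

Emit:
apply_moves(targets="0 0 0 1.5 -.2 0 2; 0 0 0 4 -.5 0 2; 0 0 0 7 -.9 0 2; 0 0 0 10.5 -1.4 0 2; 0 0 0 14 -1.9 0 2")

```text
time: 44.8
tool_pos: [486.0, 235.8, 190.7]
tcp_rot: [179.9, -0.1, -90.0]
ft_force: [0.6, -0.9, -2.2]
finger_gap: 26.7
```

Emit:
apply_moves(targets="0 0 0 3.5 -.5 0 2; 0 0 0 7 -1 0 2; 0 0 0 10.5 -1.4 0 2; 0 0 0 13.5 -1.8 0 2; 0 0 0 16 -2.1 0 2")

```text
time: 45.3
tool_pos: [506.8, 75.4, 190.8]
tcp_rot: [179.9, -0.0, -90.1]
ft_force: [-0.1, -0.3, -1.5]
finger_gap: 26.8
```

Emit:
apply_moves(targets="0 0 0 2.5 -.4 0 2; 0 0 0 4.3 -.6 0 2; 0 0 0 5.3 -.75 0 2; 0 0 0 5.3 -.75 0 2; 0 0 0 5.3 -.75 0 2")

```text
time: 45.8
tool_pos: [514.7, 25.2, 191.5]
tcp_rot: [180.0, 0.0, -90.0]
ft_force: [0.8, 1.5, -1.9]
finger_gap: 26.9
```

Emit:
apply_moves(targets="0 0 0 0 0 1 2; 0 0 0 0 0 2 2; 0 0 0 0 0 3 2; 0 0 0 0 0 3.8 2; 0 0 0 0 0 4 2")

```text
time: 46.3
tool_pos: [514.1, 25.2, 150.0]
tcp_rot: [179.8, 0.0, -90.0]
ft_force: [-0.2, 0.4, -0.6]
finger_gap: 27.2
```

```bash
python3 - <<'E'
from h import *
im=snapshot("scene")[:,:,::-1]
cv2.imwrite("pics/s10.png",cv2.resize(im[180:320,240:420],None,fx=4,fy=4))
s=sense();print(s['time'],s['tool_pos'],s['ft_force'])
E
```

```text
46.35 [514.29608035  25.1279846  150.37077812] [ 0.59139054  0.75112318 -1.2012623 ]
```

View pics/s10.png

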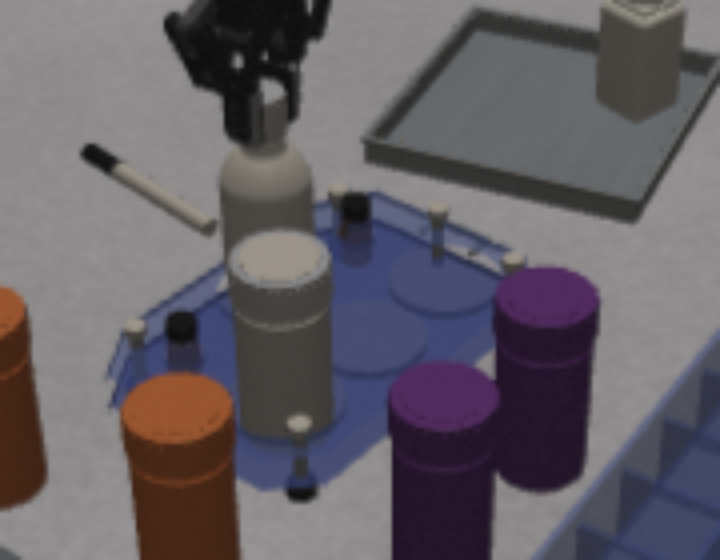

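The round bottle is upright over the front hole and clear of the drum. Its pose (514,25) matches the pick-up, so I'm lowering it.

Emit:
apply_moves(targets="0 0 0 0 0 .8 2; 0 0 0 0 0 1.6 2; 0 0 0 0 0 2.4 2; 0 0 0 0 0 3.2 2; 0 0 0 0 0 3.7 2")

```text
time: 46.85
tool_pos: [514.6, 24.9, 113.7]
tcp_rot: [179.9, 0.0, -90.0]
ft_force: [-0.0, 0.5, -2.0]
finger_gap: 26.5
```

Emit:
apply_moves(targets="0 0 0 0 0 .05 2; 0 0 0 0 0 .1 2; 0 0 0 0 0 .15 2; 0 0 0 0 0 .2 2; 0 0 0 0 0 .2 2")

```text
time: 47.35
tool_pos: [515.3, 24.9, 113.1]
tcp_rot: [-180.0, -0.0, -90.0]
ft_force: [0.2, 0.1, -2.0]
finger_gap: 26.6
```

Emit:
apply_moves(targets="0 0 0 0 0 .05 2; 0 0 0 0 0 .1 2; 0 0 0 0 0 .15 2; 0 0 0 0 0 .15 2; 0 0 0 0 0 .15 2")

```text
time: 47.85
tool_pos: [516.1, 25.0, 113.1]
tcp_rot: [-179.9, -0.0, -90.0]
ft_force: [-2.6, 0.8, 8.8]
finger_gap: 26.8
```

Emit:
apply_moves(targets="0 0 0 0 0 0 4; 0 0 0 0 0 0 6; 0 0 0 0 0 0 8.5; 0 0 0 0 0 0 8.5; 0 0 0 0 0 -1 8.5")

```text
time: 48.35
tool_pos: [513.8, 25.0, 120.0]
tcp_rot: [179.8, 0.0, -90.0]
ft_force: [-0.1, -0.4, -0.3]
finger_gap: 85.2
```

Emit:
apply_moves(targets="0 0 0 0 0 -2 8.5; 0 0 0 0 0 -5 8.5; 0 0 0 0 0 -7 8.5; 0 0 0 -1.5 -.2 -7 8.5; 0 0 0 -4.7 -.5 -7 8.5")

```text
time: 48.85
tool_pos: [520.9, 71.3, 192.6]
tcp_rot: [-179.9, -0.0, -90.2]
ft_force: [0.9, 0.2, -0.7]
finger_gap: 84.7
```

Emit:
apply_moves(targets="0 0 0 -4 -.6 0 8.5; 0 0 0 -8 -1.2 0 8.5; 0 0 0 -12 -1.8 0 8.5; 0 0 0 -16 -2.3 0 8.5; 0 0 0 -20 -2.8 0 8.5")

```text
time: 49.35
tool_pos: [547.6, 274.2, 190.8]
tcp_rot: [180.0, -0.0, -90.0]
ft_force: [-0.1, -0.8, -0.2]
finger_gap: 85.0
```

Emit:
apply_moves(targets="0 0 0 -4 -.6 0 8.5; 0 0 0 -8 -1.2 0 8.5; 0 0 0 -11 -1.7 0 8.5; 0 0 0 -12 -1.85 0 8.5; 0 0 0 -12 -1.85 0 8.5")

```text
time: 49.85
tool_pos: [565.8, 393.4, 190.2]
tcp_rot: [179.9, -0.0, -89.9]
ft_force: [0.6, -0.9, -0.3]
finger_gap: 85.2
```

Emit:
apply_moves(targets="0 0 0 0 0 1.5 8.5; 0 0 0 0 0 3 8.5; 0 0 0 0 0 3 8.5; 0 0 0 0 0 3 8.5; 0 0 0 0 0 3 8.5")

```text
time: 50.35
tool_pos: [567.0, 391.4, 161.8]
tcp_rot: [-180.0, 0.0, -90.1]
ft_force: [-0.3, -0.2, 0.5]
finger_gap: 84.8
```

```bash
python3 - <<'E'
from h import *
im=snapshot("scene")[:,:,::-1]
cv2.imwrite("pics/s11.png",cv2.resize(im[130:330,220:480],None,fx=3,fy=3))
s=sense();print(s['time'],s['tool_pos'],s['ft_force'])
E
```

```text
50.4 [567.16928497 391.69424476 162.19778355] [-0.07232157  0.40092017  0.04766079]
```

View pics/s11.png

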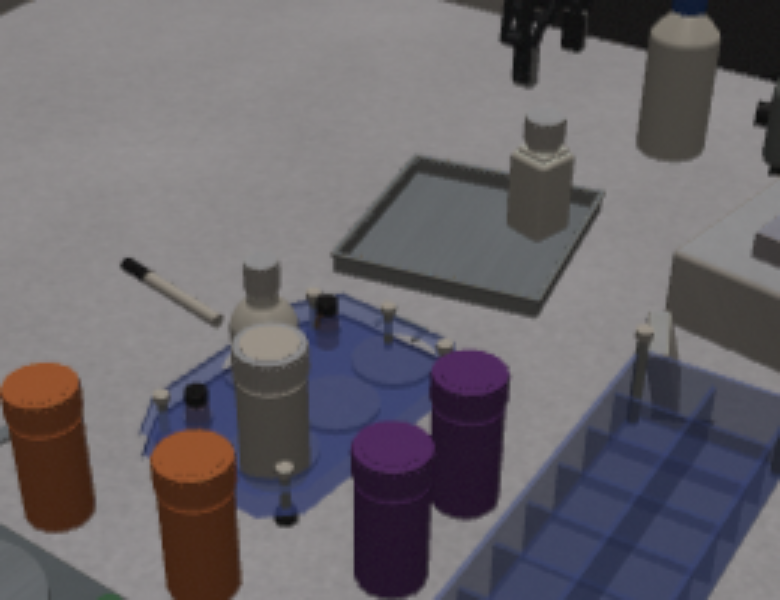

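The round bottle is back at its original pixels (cap at crop 262,275), and the gripper is above the square bottle.

Emit:
apply_moves(targets="0 0 0 0 0 1.5 8.5; 0 0 0 0 0 3 8.5; 0 0 0 0 0 4.5 8.5; 0 0 0 0 0 5.5 8.5; 0 0 0 0 0 5.9 8.5")

```text
time: 50.9
tool_pos: [565.4, 391.2, 99.4]
tcp_rot: [179.8, -0.1, -90.0]
ft_force: [0.2, -0.3, 0.1]
finger_gap: 85.2
```

Emit:
apply_moves(targets="0 0 0 0 0 0 6; 0 0 0 0 0 0 3; 0 0 0 0 0 0 3; 0 0 0 0 0 0 3; 0 0 0 0 0 0 3")

```text
time: 51.4
tool_pos: [567.3, 392.4, 103.7]
tcp_rot: [-179.9, 0.1, -90.0]
ft_force: [-0.4, 0.3, 4.3]
finger_gap: 36.5
```

Emit:
apply_moves(targets="0 0 0 0 0 0 3; 0 0 0 0 0 -.5 3; 0 0 0 0 0 -1 3; 0 0 0 0 0 -1.5 3; 0 0 0 0 0 -2 3")

```text
time: 51.9
tool_pos: [566.6, 391.7, 122.5]
tcp_rot: [180.0, -0.0, -90.0]
ft_force: [-0.6, 0.6, -1.8]
finger_gap: 36.7
```

Emit:
apply_moves(targets="0 0 0 0 0 -1.5 3; 0 0 0 0 0 -3 3; 0 0 0 0 0 -5 3; 0 0 0 0 0 -6.5 3; 0 0 0 0 0 -7 3")

```text
time: 52.4
tool_pos: [568.1, 392.7, 196.4]
tcp_rot: [-179.7, 0.1, -90.0]
ft_force: [0.4, 0.6, -1.6]
finger_gap: 36.7
```

Emit:
apply_moves(targets="0 0 0 1.5 -.1 0 3; 0 0 0 4 -.4 0 3; 0 0 0 7 -.7 0 3; 0 0 0 10 -1 0 3; 0 0 0 13 -1.2 0 3")

```text
time: 52.9
tool_pos: [578.0, 259.5, 190.9]
tcp_rot: [179.9, -0.1, -90.0]
ft_force: [0.6, 0.2, -2.2]
finger_gap: 36.8
```

Emit:
apply_moves(targets="0 0 0 3 -.3 0 3; 0 0 0 6 -.6 0 3; 0 0 0 9 -.9 0 3; 0 0 0 12 -1.1 0 3; 0 0 0 14 -1.3 0 3")

```text
time: 53.4
tool_pos: [590.7, 118.8, 191.1]
tcp_rot: [179.9, -0.1, -90.1]
ft_force: [0.3, -0.8, -1.7]
finger_gap: 36.8
```

Emit:
apply_moves(targets="0 0 0 1.5 -.1 0 3; 0 0 0 2.5 -.2 0 3; 0 0 0 2.7 -.2 0 3; 0 0 0 2.7 -.2 0 3; 0 0 0 2.7 -.2 0 3")

```text
time: 53.9
tool_pos: [593.6, 95.8, 192.3]
tcp_rot: [180.0, 0.0, -90.0]
ft_force: [0.3, 0.4, -1.9]
finger_gap: 36.6
```

Emit:
apply_moves(targets="0 0 0 0 0 1 3; 0 0 0 0 0 2 3; 0 0 0 0 0 3 3; 0 0 0 0 0 3.8 3; 0 0 0 0 0 4 3")

```text
time: 54.4
tool_pos: [592.5, 94.9, 150.2]
tcp_rot: [179.8, -0.0, -90.0]
ft_force: [-0.3, -0.4, -2.6]
finger_gap: 36.6
```

```bash
python3 - <<'E'
from h import *
im=snapshot("scene")[:,:,::-1]
cv2.imwrite("pics/s12.png",cv2.resize(im[180:320,240:420],None,fx=4,fy=4))
s=sense();print(s['time'],s['tool_pos'],s['ft_force'])
E
```

```text
54.45 [592.80497614  94.90239076 150.73865123] [-0.85575436 -0.49981386 -1.71765591]
```

View pics/s12.png

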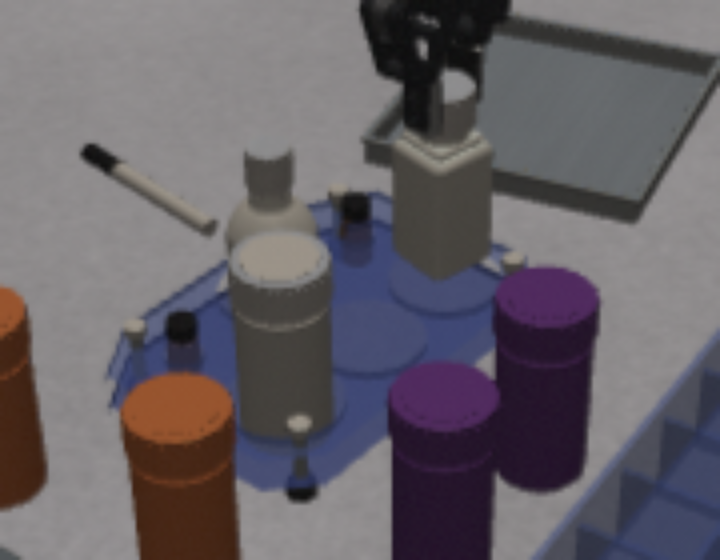

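The square bottle is upright over its back-left hole (crop 442,275). Lowering.

Emit:
apply_moves(targets="0 0 0 0 0 .8 3; 0 0 0 0 0 1.6 3; 0 0 0 0 0 2.4 3; 0 0 0 0 0 3.2 3; 0 0 0 0 0 3.7 3")

```text
time: 54.95
tool_pos: [593.1, 94.8, 114.1]
tcp_rot: [179.9, -0.0, -90.0]
ft_force: [-0.1, -0.6, -1.8]
finger_gap: 36.6
```

Emit:
apply_moves(targets="0 0 0 0 0 .05 3; 0 0 0 0 0 .1 3; 0 0 0 0 0 .15 3; 0 0 0 0 0 .2 3; 0 0 0 0 0 .2 3")

```text
time: 55.45
tool_pos: [593.9, 94.9, 113.8]
tcp_rot: [-180.0, 0.0, -90.0]
ft_force: [0.2, 0.7, -2.2]
finger_gap: 36.7
```

Emit:
apply_moves(targets="0 0 0 0 0 .05 3; 0 0 0 0 0 .1 3; 0 0 0 0 0 .1 3; 0 0 0 0 0 .1 3; 0 0 0 0 0 .1 3")

```text
time: 55.95
tool_pos: [594.4, 95.0, 113.6]
tcp_rot: [-179.9, 0.0, -90.0]
ft_force: [-0.3, 0.4, 5.3]
finger_gap: 36.4
```

Contact at the expected height. Releasing, retreating up and toward the left.

Emit:
apply_moves(targets="0 0 0 0 0 0 4.5; 0 0 0 0 0 0 6; 0 0 0 0 0 0 8.5; 0 0 0 0 0 0 8.5; 0 0 0 0 0 -1 8.5")

```text
time: 56.45
tool_pos: [592.3, 94.8, 120.9]
tcp_rot: [179.8, -0.0, -90.0]
ft_force: [-0.3, 1.1, -0.6]
finger_gap: 85.2
```

Emit:
apply_moves(targets="0 0 0 0 0 -3 8.5; 0 0 0 0 0 -6 8.5; 0 0 0 0 0 -9 8.5; 0 0 0 0 0 -11 8.5; 0 0 0 -2 0 -12 8.5")

```text
time: 56.95
tool_pos: [595.1, 113.4, 246.5]
tcp_rot: [-179.7, -0.0, -90.1]
ft_force: [1.0, 1.5, 1.2]
finger_gap: 85.1
```

Emit:
apply_moves(targets="0 0 0 -4 1 0 8.5; 0 0 0 -8 2 0 8.5; 0 0 0 -12 3 0 8.5; 0 0 0 -16 4 0 8.5; 0 0 0 -20 5 0 8.5")

```text
time: 57.45
tool_pos: [543.2, 316.5, 243.4]
tcp_rot: [-179.9, 0.0, -90.0]
ft_force: [0.8, -0.3, -0.3]
finger_gap: 85.3
```

Emit:
apply_moves(targets="0 0 0 -2 1 0 8.5; 0 0 0 -4 2 0 8.5; 0 0 0 -4 2 0 8.5; 0 0 0 -4 2 0 8.5; 0 0 0 -4 2 0 8.5")

```text
time: 57.95
tool_pos: [524.2, 354.2, 242.8]
tcp_rot: [-180.0, -0.0, -90.0]
ft_force: [0.3, -0.5, 0.3]
finger_gap: 84.6
```

```bash
python3 - <<'E'
from h import *
im=snapshot("top");cv2.imwrite("pics/t13.png",cv2.resize(im[150:350,220:580,::-1],None,fx=2.2,fy=2.2))
s=sense();print(s['time'],s['tool_pos'],s['ft_force'])
for q in("low_jar_mid","drum_jar_mid","square_bottle_mid","round_bottle_mid"):
    print(q,[(round(d['confidence'],2),[round(float(v),1) for v in d['at']]) for d in place_of("top",q)][:4])
E
```

```text
58.0 [524.25949843 353.98081913 242.67183889] [ 0.78401906  0.858945   -0.19414768]
low_jar_mid [(0.73, [241.1, 509.4])]
drum_jar_mid [(0.87, [220.3, 407.7]), (0.81, [299.6, 423.0]), (0.76, [240.9, 348.1]), (0.64, [174.2, 354.5])]
square_bottle_mid [(0.93, [243.8, 264.1])]
round_bottle_mid [(0.83, [283.8, 307.7])]
```

View pics/t13.png

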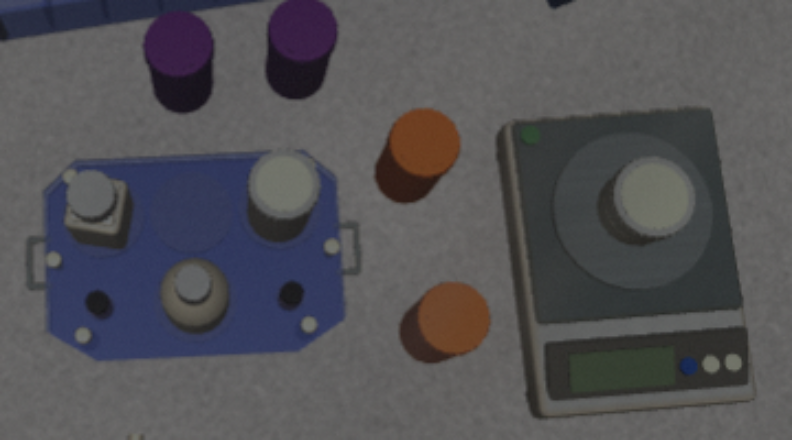

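The three tall containers stand in their own holes, both vials are standing, and the low jar is on the pan. I'll check the numbers before handing in.

```bash
python3 - <<'E'
from h import *
f=lambda c,r,z:at_z("top",(150+r/2.2,220+c/2.2),z).round(1)
print("lid",f(654,196,132),"pan",f(634,211,80))
print("sq",f(92,196,136),"drum",f(284,184,134),"round",f(193,283,140), "was 593.7,96.9 584,-53 514.6,26.4")
E
```

```text
lid [ 541.1 -336.8] pan [ 539. -337.]
sq [592.1  95.4] drum [584.2 -53.1] round [515.2  25.6] was 593.7,96.9 584,-53 514.6,26.4
```

```bash
python3 -c "
from bench import *
print(hand_in())"
```

```text
the job is handed in; nothing more can be done
None
```

The job is done and handed in at about 58 s of the 144 s allowed. `hand_in()` reports no verdict, so what follows rests on my own last checks.

I moved the square bottle, round bottle and white drum jar into the tray. Then I set the low jar on the balance pan and put each tall container back in its own hole.

**Last checks, from a top picture with the gripper open and clear over the tray:**
- **Low jar:** it stands about 2 mm from the pan centre, upright.
- **Tall containers:** all three are upright and within about 2.5 mm of where they started, in their own holes.
- **Vials:** both still stand in the station.

**Disagreements:**
- **Early tray fix:** the scene camera's first position for the tray was about 20 mm off the top camera's. I used the tray corners from the top picture instead.
- **Drum jar contact:** the wrist force touched 17 N when the drum jar met the lower plate, well below the limit.

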